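# Press the jar lids home

## Task

Shut both of the reclining white jars airtight. One is open: take its wooden-topped lid from the worktop and put it in; the other's lid has only been set in the mouth and stands proud. Press each lid down until it clicks past its catches and sits fully home, flush on the rim all round, and leave the other things where they stand.

Things in the scene. Friction and masses are not known exactly. Their poses are not given: they have to be found in the camera images.
- lid_a: push-in lid, 120 g: brown wooden flange 101 mm across, 9 mm thick; under it a grey plug reaching 22 mm down (foot 72 mm across, tapering to 81 mm at 13 mm below the flange, then a 74 mm waist); on top a round knob 32 mm across, widest 20 to 37 mm and flat top 42 mm above the origin. Origin: centre of the flange's underside, z up through the knob. Starts in jar_a, standing proud
- lid_b: a lid just like lid_a in shape and size, same origin and axes; it starts on the worktop, lying on its plug with the knob up (origin 22 mm above the worktop), and belongs in the open jar, jar_b
- jar_a_mouth (a point): centre of the rim of the white ceramic jar whose lid is set in it at the start (left or right one of the stand). z axis: out of the mouth along the jar's axis, which leans 32 degrees from vertical towards the stand's front. Neck 101 mm across outside, bore 85 mm. A lid that is only set in has its flange 14 mm above the rim
- jar_b_mouth (a point): the same point and axes of the jar that is open at the start (the other one of the stand), a jar just like jar_a. In each neck, 6 mm below the rim, four sprung steel balls stand 5.5 mm out of the bore; a plug set in rests on them, and a push of about 10 N along the axis takes it past them until the flange lies on the rim
- jar_stand: fixed low stand of light wood, 305 mm wide, 150 mm deep, in which the two jars (114 mm across, 118 mm long) recline side by side, 148 mm between their axes; origin on the worktop under its middle, x axis towards its back, y along the row of jars
- pepper_mill: bystander: pepper mill with black head, 51 mm across, 177 mm tall, origin under its centre
- herb_jar: bystander: small herb jar with green lid, 45 x 42 x 108 mm, origin under its centre
- salt_mill: bystander: salt mill with black head, 42 mm across, 123 mm tall, origin under its centre
- onion: bystander: onion, 75 mm across, 77 mm tall, origin under its centre
- garlic: bystander: garlic bulb, 50 mm across, 51 mm tall, origin under its centre
- kitchen_timer: bystander: round red and white kitchen timer, 61 mm across, 46 mm tall, origin under its centre
- white_bowl: bystander: small white bowl with dry pasta, 98 mm across, 61 mm tall, origin under its centre
- teaspoon: bystander: teaspoon with red handle, 132 x 26 x 11 mm, lying flat, origin under its centre
Things that resemble listed ones, but are neither listed nor needed, are in the scene too. Leave any green or turquoise look-alike of the lid_a alone.

How it is judged:
By the outcome, as a careful person would: the job done as asked, in the order asked, and still so for the second after the job is handed in, with the robot touching nothing.
It also fails if it takes over 51 s, if anything falls off the work surface, if the arm or the gripper's body presses on something with over 40 N, if the wrist force passes 120 N, or if a joint passes its speed limit or range.

## Robot

A 6-joint arm with a two-finger parallel gripper is mounted at the origin on a cart in front of the work surface, level with it; the furniture and walls round the work are solid. World frame = base frame: x ahead of the robot, y to its left, z up, the work surface at z = 0. Lengths are in m, angles in rad, forces in N, time in s.
With the tool pointing down it reaches from about 0.375 to 0.9 m from the base axis. Payload 3.1 kg.
Tool frame: the origin (TCP) lies between the finger pads; the fingertips stand 8 mm ahead of it and the grasp point (between the pads) lies 11 mm behind it; z points along the fingers, y is the line along which they close (so a half turn about z gives the same grasp; the last joint's range is limited). The gripper opens to 87 mm and grips with 3 to 60 N. Pads are 19 mm wide; open, the fingers measure 117 mm over their backs; the gripper's body (75 mm by 190 mm) begins 51 mm behind the grasp point.
Start: joints at [-1.345, 0.527, 1.433, -0, 1.181, -0.178], TCP at [0.246, -0.575, 0.231] pointing down, gripper open.
Joint ranges: [-3.08, 3.08], [-0.75, 2.2], [0.22, 2.44], [-1.43, 4.57], [0, 2.65], [-2.85, 2.85]. Speed limits (rad/s): [2.79, 2.79, 3.14, 3.14, 3.14, 3.14].

## Interface

Orientations are given as a unit quaternion [x, y, z, w].
In Python, from rig import robot gives the robot as it stands.
- The arm moves only by the tool move_arm, never from a script. Its argument "motion" is text: rows parted by semicolons, each of 5 numbers parted by spaces: the opening, from -1 (shut) to 1 (fully open), then the shift along the tool's x, y, z normalised to -1 to 1, where 1 is 0.2 m, then the turn about the tool's z normalised to -1 to 1, where 1 is pi rad. A call has 1 to 12 rows; each row is the pose to reach, as a shift and turn from the pose commanded when the call began, along the tool's axes at that moment, turning the shorter way round; what a row does not reach only later rows make up. A row lasts 1/12 s, in which the tool goes at most 41.7 mm and 7.16 degrees, less where a joint would pass 70% of its speed; a pose out of reach is approached as far as the arm can. A call with a number of a shift or a turn outside -1 to 1 is refused whole. A call with a gripper value outside its range is refused whole. The fingers move at their own pace and stop on an object; "newtons" is the grip in N (left out, the last holds). Time passes only in rows, so rows that repeat a pose let the fingers close. It gives the time, the measured TCP pose, the force, the opening and the grip force at its end, in the units of the state.
- robot.get_obs(): the state, without advancing time (a new reading comes with each control period).
- robot.camera(name): name is "side" or "top" or "wrist"; returns (picture, depth): 400x640x3 uint8, red, green, blue; 400x640 float32, m along the optical axis (not along the pixel's ray), 0 where there is no reading.
- robot.camera_model(name): a dict with "mtx" (3x3 intrinsics, pixels), "position" and "attitude" of the camera in the world. Camera axes: x right, y down, z forward; pixel columns grow to the right and rows downward; lengths in m; the calibration is good to about 2 mm. A picture is of the moment at which its call begins: read the wrist's pose just before it. camera_model takes no time and is no camera call; for the wrist camera it gives the pose at the moment of the call.
- robot.hand_in(): hands the job in; it is judged then, once.
The state is a dict: "time": time; "q": joint angles; "joint_velocities": joint speeds; "joint_torque": joint torques, N m; "position": TCP position; "tool_rot": TCP orientation; "ft_force": force on the tool from outside, world axes, zero at the start; "moment": the same for the moment, N m; "grip_width": finger opening in m; "grip_force": force on a finger pad.
Only numpy, scipy, OpenCV 4.12 (cv2) and the standard library are available. Lean on these libraries where they do the work, as an engineer would, in place of code of your own. Each camera call takes 0.05 s, during which the arm holds its last target. There are 200 camera calls.

## Working session

There is one attempt and no reset: what is moved stays moved. The work goes in short steps, Python scripts to look and compute and a tool call to move; the robot and the scene stay as the last step left them, time stands still between calls to the robot, and variables do not carry over. Pictures are saved under pics/ and viewed, at most 10 in all, crops included, and the job is handed in when it is done.

Besides the shell and the picture viewer there is one more tool, called after "Emit:" as name(argument=value, ...) on one line, values as JSON. move_arm: Moves the arm, as the interface text tells. Its arguments: {"type":"object","properties":{"motion":{"type":"string"},"newtons":{"type":"number"}},"required":["motion"]}

```bash
ls; mkdir -p pics; python3 - <<'E'
from rig import robot
import cv2,numpy as np
o=robot.get_obs();print(o)
for n in["top","side","wrist"]:
    p,d=robot.camera(n);m=robot.camera_model(n);print(n,m)
    cv2.imwrite(f"pics/{n}0.png",p[:,:,::-1]);np.savez(f"pics/{n}0.npz",p=p,d=d,**m)
a=[cv2.imread(f"pics/{n}0.png") for n in["top","side"]]
E
```

```text
pics
{'time': 0.0, 'q': array([-1.34548118e+00,  5.28474500e-01,  1.43392594e+00, -2.10988543e-06,
        1.18139061e+00, -1.78490606e-01]), 'joint_velocities': array([ 0.00016921, -0.00016684, -0.00086807,  0.00059511,  0.00236994,
       -0.00060716]), 'joint_torque': array([ 2.44174225e-04, -4.40037918e+01, -1.76593155e+01,  6.32757484e-02,
        5.80548355e-02, -1.58522348e-04]), 'position': array([ 0.24544212, -0.5739976 ,  0.22955899]), 'tool_rot': array([ 9.79686088e-01,  2.00534190e-01, -2.67075530e-05, -1.09887070e-03]), 'ft_force': array([-0.81875459, -0.46830659, -0.89958083]), 'moment': array([ 0.01753871,  0.02054339, -0.01393519]), 'grip_force': 0.0, 'grip_width': 0.08715919857541679}
top {'mtx': array([[407.49824878,   0.        , 312.69096737],
       [  0.        , 407.49824878, 202.15603197],
       [  0.        ,   0.        ,   1.        ]]), 'position': array([0.4156564 , 0.03381216, 1.35934243]), 'attitude': array([-0.70317014,  0.71009832, -0.0288814 ,  0.02186321])}
side {'mtx': array([[413.87520811,   0.        , 316.08428618],
       [  0.        , 413.87520811, 198.59735427],
       [  0.        ,   0.        ,   1.        ]]), 'position': array([-0.6686253 , -0.23936267,  0.86274941]), 'attitude': array([ 0.6899445 , -0.53450235,  0.30986689, -0.37718209])}
wrist {'mtx': array([[328.30142067,   0.        , 321.65469417],
       [  0.        , 328.30142067, 202.22328836],
       [  0.        ,   0.        ,   1.        ]]), 'position': array([ 0.32191955, -0.54208213,  0.38380084]), 'attitude': array([ 0.82489406, -0.54449604, -0.08463545,  0.12613762])}
```

View pics/top0.png

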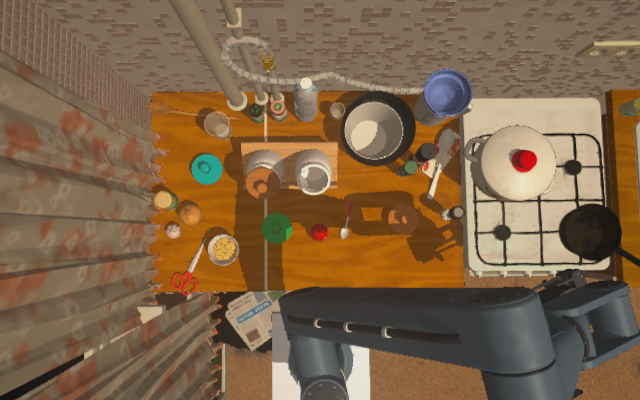

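View pics/side0.png

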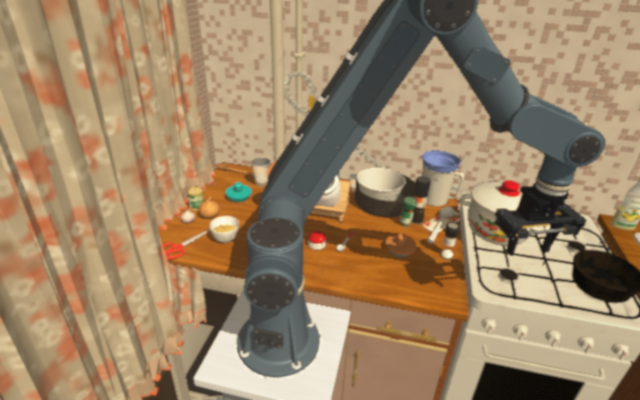

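```bash
cat > h.py <<'E'
import numpy as np,cv2
from scipy.spatial.transform import Rotation as R
def cloud(f):
    z=np.load(f) if isinstance(f,str) else f
    d=z['d'];K=z['mtx'];v,u=np.mgrid[:400,:640]
    P=np.stack([(u-K[0,2])/K[0,0]*d,(v-K[1,2])/K[1,1]*d,d],-1)
    W=P@R.from_quat(z['attitude']).as_matrix().T+z['position']
    W[d<=0]=np.nan
    return z['p'],W
E
python3 - <<'E'
from h import *
p,W=cloud('pics/top0.npz')
for u,v in[(180,250),(350,250),(400,217),(403,213),(263,180),(313,178),(313,170),(250,150),(330,150),(450,110)]: print((u,v),W[v,u].round(3),p[v,u])
c=p[130:250,225:435,::-1];cv2.imwrite('pics/c0.png',cv2.resize(c,None,fx=3.8,fy=3.8,interpolation=cv2.INTER_CUBIC))
E
```

```text
(180, 250) [ 0.359  0.461 -0.002] [168  95  12]
(350, 250) [ 0.353 -0.102  0.005] [169  92  10]
(400, 217) [ 0.459 -0.259  0.054] [91 56 33]
(403, 213) [ 0.473 -0.276  0.024] [110  67  37]
(263, 180) [0.566 0.165 0.184] [157  94  48]
(313, 178) [0.589 0.018 0.044] [157 136 117]
(313, 170) [0.614 0.018 0.054] [151 131 112]
(250, 150) [0.674 0.217 0.087] [209 146  84]
(330, 150) [ 0.673 -0.036  0.083] [218 154  89]
(450, 110) [ 0.781 -0.401  0.143] [56 58 75]
```

View pics/c0.png

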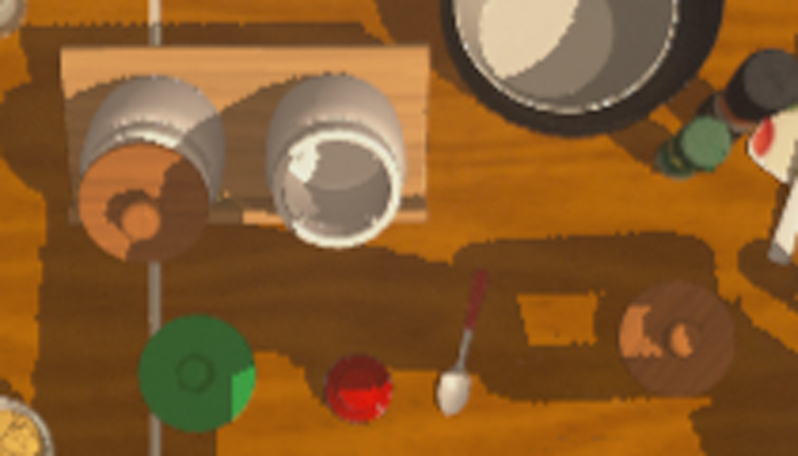

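View pics/wrist0.png

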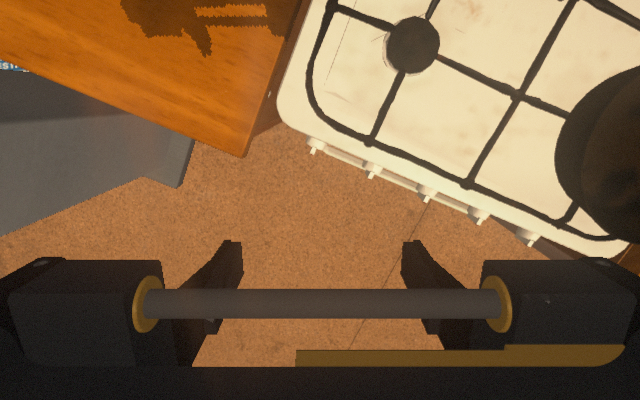

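```bash
cat > m.py <<'E'
from h import *
def plane(Q):
    for _ in range(6):
        c=Q.mean(0);n=np.linalg.svd(Q-c)[2][2];n*=np.sign(n[2]);e=(Q-c)@n
        Q=Q[abs(e)<max(2*e.std(),.0015)]
    return c,n,Q
E
python3 - <<'E'
from m import *
p,W=cloud('pics/top0.npz')
ok=np.isfinite(W[...,0]);X,Y,Z=[np.nan_to_num(W[...,i],nan=-9) for i in range(3)]
# lid b
m=(abs(X-.462)<.08)&(abs(Y+.262)<.08)
f=m&(Z>.022)&(Z<.042);k=m&(Z>.048)
for nm,q in(('flange+',m&(Z>.018)),('knob',k)):
    pts=np.argwhere(q)[:,::-1].astype(np.float32);(c,r)=cv2.minEnclosingCircle(pts);print(nm,len(pts),c,r,W[q].mean(0),np.median(W[q],0),Z[q].max(),W[q].min(0)[:2],W[q].max(0)[:2])
# stand back top edge points
s=(X>.5)&(X<.78)&(Y>-.09)&(Y<.27)&(Z>.03)
hsv=cv2.cvtColor(p,cv2.COLOR_RGB2HSV);w=s&(X>.655)&(Z<.12)&(p[...,0]>p[...,2]+50)
print('stand n',w.sum(),W[w].min(0),W[w].max(0))
edge=[]
for u in range(248,334,3):
    r=np.where(w[:,u])[0]
    if len(r): edge.append(W[r[0]+1,u])
E=np.array(edge);l=np.polyfit(E[:,1],E[:,0],1);print('back edge slope dx/dy',l,E[:,2].mean(),E[:,1].min(),E[:,1].max())
# lid a flange
br=s&(p[...,0]>p[...,2]*1.5)&(Z>.11)&(Y>.09)
c,n,Q=plane(W[br]);print('lidA',br.sum(),len(Q),c,n,Q.min(0),Q.max(0),np.degrees(np.arccos(n[2])))
kn=W[br];h=(kn-c)@n;T=kn[h>.025];print('knobtop',len(T),T.mean(0),h.max())
# jar b rim
q=s&(Y<.085)&(Y>-.05)&(Z>.10)&(X<.66)
print(q.sum())
for lo in np.arange(.08,.2,.01):
    t=q&(Z>lo)&(Z<=lo+.01)
    if t.sum():print(lo.round(2),t.sum(),W[t].min(0).round(3),W[t].max(0).round(3))
E
```

```text
flange+ 749 (402.4096984863281, 219.0528564453125) 15.445716857910156 [ 0.45291125 -0.27167563  0.03355097] [ 0.45286065 -0.27016405  0.0306177 ] 0.07071848656622715 [ 0.4042512  -0.32118034] [ 0.50263652 -0.22319927]
knob 80 (404.25, 218.75) 5.062214374542236 [ 0.45287491 -0.27164966  0.06123524] [ 0.45228399 -0.27187757  0.06132539] 0.07071848656622715 [ 0.43948189 -0.28703487] [ 0.468507   -0.25767594]
stand n 1166 [ 0.65500648 -0.0898115   0.07244769] [0.7658678  0.24654279 0.1172347 ]
back edge slope dx/dy [0.00962568 0.6914276 ] 0.10008458355700639 -0.04151537812396114 0.22146544075186383
lidA 894 651 [0.55749941 0.1671354  0.1835921 ] [-0.53577564  0.00324387  0.84435416] [0.51277594 0.11881632 0.15453332] [0.59759121 0.21769234 0.2106991 ] 32.39719475086349
knobtop 87 [0.53979289 0.16760468 0.20999143] 0.03693162623398549
842
0.1 19 [ 0.547 -0.031  0.1  ] [0.66  0.075 0.109]
0.11 44 [ 0.545 -0.034  0.111] [0.66  0.072 0.12 ]
0.12 84 [ 0.538 -0.036  0.12 ] [0.659 0.074 0.13 ]
0.13 140 [ 0.528 -0.035  0.13 ] [0.654 0.074 0.14 ]
0.14 146 [ 0.528 -0.029  0.14 ] [0.646 0.071 0.15 ]
0.15 139 [ 0.542 -0.028  0.15 ] [0.641 0.068 0.16 ]
0.16 108 [ 0.564 -0.028  0.16 ] [0.63 0.07 0.17]
0.17 89 [ 0.578 -0.027  0.17 ] [0.623 0.064 0.18 ]
0.18 72 [ 0.592 -0.015  0.18 ] [0.615 0.055 0.189]
0.19 1 [0.608 0.028 0.19 ] [0.608 0.028 0.19 ]
```

```bash
cat > g.py <<'E'
from h import *
import sys
from rig import robot
def goto(t,head=None):
    o=robot.get_obs();M=R.from_quat(o['tool_rot']).as_matrix()
    d=M.T@(np.array(t)-o['position']);h=np.degrees(np.arctan2(M[1,0],M[0,0]))
    print('pos',o['position'].round(4),'head',h.round(2),'tilt',M[:,2].round(3),'F',o['ft_force'].round(1),'w',o['grip_width'].round(4))
    print('rows',(d/.2).round(3), 'turn',None if head is None else round((h-head)/180,4))
if __name__=='__main__':
    a=[float(x) for x in sys.argv[1:]];goto(a[:3],a[3] if len(a)>3 else None)
E
python3 g.py .453 -.272 .19 0; python3 - <<'E'
from h import *
p,W=cloud('pics/top0.npz');X,Y,Z=[np.nan_to_num(W[...,i],nan=-9) for i in range(3)]
q=(X>.36)&(X<.6)&(Y<-.325)&(Y>-.5)&(Z>.08)
print(q.sum(),W[q].min(0),W[q].max(0))
E
```

```text
427 [ 0.44920032 -0.49996563  0.08035263] [ 0.59993359 -0.40043955  0.17365982]Traceback (most recent call last):
  File "g.py", line 10, in <module>
    a=[float(x) for x in sys.argv[1:]];goto(a[:3],a[3] if len(a)>3 else None)
                                       ~~~~^^^^^^^^^^^^^^^^^^^^^^^^^^^^^^^^^^
  File "g.py", line 7, in goto
    print('pos',o['position'].round(4),'head',h.round(2),'tilt',M[:,2].round(3),'F',o['ft_force'].round(1),'w',o['grip_width'].round(4))
                                                                                                               ^^^^^^^^^^^^^^^^^^^^^
AttributeError: 'float' object has no attribute 'round'
```

Salt mill is at y < −0.40, so the body (down to y −0.367) clears it.

```bash
sed -i "s/o\['grip_width'\].round(4)/round(float(o['grip_width']),4),'g',round(float(o['grip_force']),1),'t',o['time']/" g.py; python3 g.py .453 -.272 .19 0
```

```text
pos [ 0.2455 -0.5742  0.2298] head 23.14 tilt [-0.     0.002 -1.   ] F [-1.2 -0.4 -0.8] w 0.087 g 0.0 t 0.15
rows [ 1.548 -0.981  0.201] turn 0.1286
```

Emit:
move_arm(motion="1 0.9 -0.57 0 0.1286;1 0.9 -0.57 0 0.1286;1 0.9 -0.57 0 0.1286;1 0.9 -0.57 0 0.1286;1 0.9 -0.57 0 0.1286;1 0.9 -0.57 0 0.1286;1 0.9 -0.57 0 0.1286")

```text
time: 0.73
position: [0.3674, -0.3964, 0.2305]
tool_rot: [1.0, 0.002, -0.0, -0.001]
ft_force: [-0.3, -1.2, 1.0]
grip_width: 0.0868
grip_force: 0.0
```

```bash
python3 g.py .453 -.272 .17 0
```

```text
pos [ 0.3674 -0.3964  0.2305] head 0.25 tilt [-0.001  0.001 -1.   ] F [-0.3 -1.2  1. ] w 0.0868 g 0.0 t 0.7333
rows [ 0.431 -0.62   0.303] turn 0.0014
```

Emit:
move_arm(motion="1 0.05 -0.62 0.0 0.0014;1 0.05 -0.62 0.0 0.0014;1 0.05 -0.62 0.0 0.0014;1 0.05 -0.62 0.0 0.0014;1 0.05 -0.62 0 0.0014;1 0.05 -0.62 0 0.0014")

```text
time: 1.23
position: [0.3767, -0.2771, 0.2309]
tool_rot: [1.0, -0.003, 0.001, 0.001]
ft_force: [-0.4, -0.1, 0.2]
grip_width: 0.0872
grip_force: 0.0
```

```bash
cat > shot.py <<'E'
from h import *
from rig import robot
def shot(n,f):
    m=robot.camera_model(n);p,d=robot.camera(n)
    cv2.imwrite(f"pics/{f}.png",p[:,:,::-1]);np.savez(f"pics/{f}.npz",p=p,d=d,**m)
    return cloud(f"pics/{f}.npz")
E
python3 - <<'E'
from shot import *
p,W=shot('wrist','w1')
X,Y,Z=[np.nan_to_num(W[...,i],nan=-9) for i in range(3)]
m=(abs(X-.453)<.07)&(abs(Y+.272)<.07)&(Z>.015)&(Z<.08)
for nm,q in(('all',m),('knobtop',m&(Z>.055))):
    q=cv2.morphologyEx(q.astype(np.uint8),cv2.MORPH_OPEN,np.ones((5,5)))>0
    print(nm,q.sum(),W[q].mean(0),W[q].min(0),W[q].max(0),(W[q].max(0)+W[q].min(0))/2)
E
python3 g.py .453 -.272 .1 0
```

```text
all 7606 [ 0.45499804 -0.27421777  0.03454075] [ 0.40373674 -0.32434549  0.02753664] [ 0.5033597  -0.22460846  0.06609142] [ 0.45354822 -0.27447698  0.04681403]
knobtop 870 [ 0.45366455 -0.27412387  0.06279309] [ 0.4382541  -0.2888651   0.05584091] [ 0.46868542 -0.2590976   0.06609142] [ 0.45346976 -0.27398135  0.06096616]
pos [ 0.3767 -0.2775  0.2309] head -0.34 tilt [ 0.001 -0.002 -1.   ] F [-0.6 -0.1 -0.5] w 0.0871 g 0.0 t 1.2833
rows [ 0.38  -0.031  0.655] turn -0.0019
```

Emit:
move_arm(motion="1 0.385 -0.018 0.5 0;1 0.385 -0.018 0.5 0;1 0.385 -0.018 0.6 0;1 0.385 -0.018 0.75 0;1 0.385 -0.018 0.94 0;1 0.385 -0.018 0.94 0;1 0.385 -0.018 0.94 0;-1 0.385 -0.018 0.94 0;-1 0.385 -0.018 0.94 0;-1 0.385 -0.018 0.94 0;-1 0.385 -0.018 0.94 0;-1 0.385 -0.018 0.94 0", newtons=14)

```text
time: 2.28
position: [0.4533, -0.2721, 0.0429]
tool_rot: [1.0, -0.002, 0.0, 0.0]
ft_force: [0.3, -0.3, 0.4]
grip_width: 0.0614
grip_force: 0.0
```

```bash
python3 g.py .453 -.274 .18 0
```

```text
pos [ 0.4533 -0.2721  0.0429] head -0.28 tilt [ 0. -0. -1.] F [ 0.3 -0.3  0.4] w 0.0614 g 0.0 t 2.2833
rows [-0.001  0.01  -0.686] turn -0.0016
```

Emit:
move_arm(motion="-1 0 0 0 0;-1 0 0 0 0;-1 0 0 0 0;-1 0 0 0 0;-1 0 0 0 0;-1 0 0 0 0;-1 0 0 0 0;-1 0 0 0 0", newtons=14)

```text
time: 2.95
position: [0.4535, -0.272, 0.0427]
tool_rot: [1.0, -0.002, 0.0, 0.0]
ft_force: [-0.4, -0.3, 1.6]
grip_width: 0.0314
grip_force: 14.0
```

Emit:
move_arm(motion="-1 0 0 -0.3 0;-1 0 0 -0.5 0;-1 0 0 -0.8 0;-1 0.05 -0.3 -1 0;-1 0.05 -0.6 -1 0;-1 0.05 -0.9 -1 0;-1 0.05 -0.9 -1 0;-1 0.05 -0.9 -1 0;-1 0.05 -0.9 -1 0;-1 0.05 -0.9 -1 0")

```text
time: 3.78
position: [0.4636, -0.09, 0.2427]
tool_rot: [1.0, -0.0, -0.0, 0.0]
ft_force: [0.6, -1.6, -0.8]
grip_width: 0.0313
grip_force: 14.0
```

```bash
python3 g.py .47 .019 .29 0
```

```text
pos [ 0.4636 -0.09    0.2427] head -0.03 tilt [-0. -0. -1.] F [ 0.6 -1.6 -0.8] w 0.0313 g 14.0 t 3.7833
rows [ 0.031 -0.545 -0.236] turn -0.0001
```

Emit:
move_arm(motion="-1 0.03 -0.54 -0.24 0;-1 0.03 -0.54 -0.24 0;-1 0.03 -0.54 -0.24 0;-1 0.03 -0.54 -0.24 0;-1 0.03 -0.54 -0.24 0;-1 0.03 -0.54 -0.24 0")

```text
time: 4.28
position: [0.4705, 0.0149, 0.2898]
tool_rot: [1.0, -0.003, -0.001, 0.0]
ft_force: [-0.6, -1.2, -1.9]
grip_width: 0.0317
grip_force: 14.0
```

```bash
python3 - <<'E'
from shot import *
from m import plane
p,W=shot('wrist','w2')
X,Y,Z=[np.nan_to_num(W[...,i],nan=-9) for i in range(3)]
C=np.array([.568,.019,.164]);n=np.array([-.53,0,.848]);u=np.array([.848,0,.53])
D=W-C;h=D@n;r=np.linalg.norm(np.nan_to_num(D-h[...,None]*n,nan=9),axis=-1)
q=(abs(np.nan_to_num(h,nan=9))<.012)&(r<.06)&(r>.035);Q=W[q]
c,nn,Q=plane(Q);print(len(Q),c,nn)
D=Q-C;a=D@u;b=D[:,1];print('height off',np.median(D@n),'u range',np.percentile(a,[.5,99.5]),'y range',np.percentile(b,[.5,99.5]))
A=np.c_[2*a,2*b,np.ones(len(a))];s=np.linalg.lstsq(A,a*a+b*b,rcond=None)[0];print('circ',s[:2],np.sqrt(s[2]+s[0]**2+s[1]**2))
E
python3 g.py .576 .019 .26 0
```

```text
3357 [0.57518641 0.01950376 0.16648808] [-0.52944714 -0.00118783  0.8483421 ]
height off -0.001647401439788087 u range [-0.0499692   0.04825838] y range [-0.04839987  0.04948138]
circ [-0.00074617  0.00061252] 0.04621853037953382
pos [0.4704 0.0146 0.2896] head -0.36 tilt [-0.002 -0.    -1.   ] F [ 0.9  0.1 -1.3] w 0.0314 g 14.0 t 4.3333
rows [ 0.528 -0.026  0.147] turn -0.002
```

View pics/w2.png

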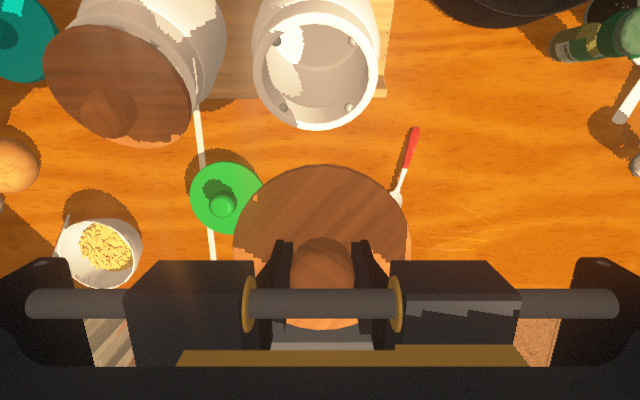

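Emit:
move_arm(motion="-1 0.535 -0.024 0.2 -0.002;-1 0.535 -0.024 0.2 -0.002;-1 0.535 -0.024 0.2 -0.002;-1 0.535 -0.024 0.2 -0.002;-1 0.535 -0.024 0.2 -0.002")

```text
time: 4.75
position: [0.5779, 0.0183, 0.2478]
tool_rot: [1.0, -0.0, -0.002, -0.0]
ft_force: [-1.4, 0.2, -1.2]
grip_width: 0.0312
grip_force: 14.0
```

```bash
python3 g.py .5775 .0195 .2294 0
```

```text
pos [0.5779 0.0183 0.2478] head -0.05 tilt [-0.005  0.    -1.   ] F [-1.4  0.2 -1.2] w 0.0312 g 14.0 t 4.75
rows [-0.002 -0.006  0.092] turn -0.0003
```

Emit:
move_arm(motion="-1 0 -0.006 0.07 0;-1 0 -0.006 0.092 0;-1 -0.019 -0.006 0.104 0;-1 -0.038 -0.006 0.116 0;-1 -0.054 -0.006 0.13 0;-1 -0.07 -0.006 0.144 0;-1 -0.084 -0.006 0.16 0;-1 -0.098 -0.006 0.176 0;-1 -0.11 -0.006 0.195 0;-1 -0.1215 -0.006 0.2125 0;-1 -0.1215 -0.006 0.2125 0")

```text
time: 5.67
position: [0.552, 0.0217, 0.2071]
tool_rot: [1.0, 0.001, -0.001, -0.0]
ft_force: [-3.0, -0.6, 1.6]
grip_width: 0.0316
grip_force: 14.5
```

```bash
python3 g.py .5536 .0195 .2053 0; python3 - <<'E'
from shot import *
from m import plane
p,W=shot('wrist','w3')
E
```

```text
pos [0.552  0.0217 0.2071] head 0.1 tilt [-0.003  0.    -1.   ] F [-3.  -0.6  1.6] w 0.0316 g 14.5 t 5.6667
rows [0.008 0.011 0.009] turn 0.0006
```

View pics/w3.png

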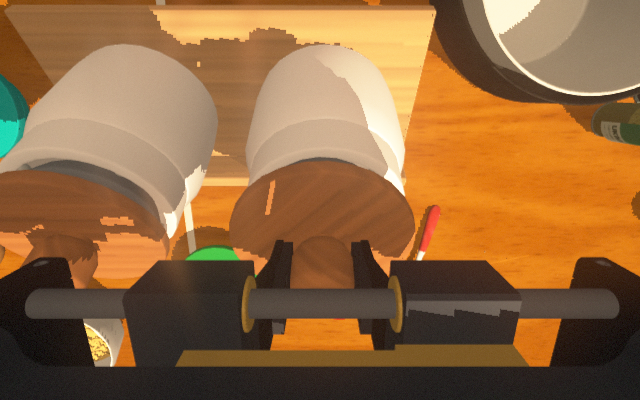

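```bash
python3 - <<'E'
from m import *
p,W=cloud('pics/w3.npz');Q=W[175:235,245:400].reshape(-1,3);c=p[175:235,245:400].reshape(-1,3).astype(int)
Q=Q[np.isfinite(Q[:,0])&(c[:,0]>c[:,2]*1.4)];Q=Q[Q[:,2]>.15]
c,n,Q=plane(Q);print(len(Q),c,n,np.degrees(np.arcsin(-n[0])),Q.min(0),Q.max(0))
E
```

```text
8536 [0.58474189 0.0215041  0.20965331] [-0.43321968  0.00141389  0.90128725] 25.672063062977976 [ 0.56651196 -0.01953048  0.19974338] [0.60315528 0.06212944 0.22008872]
```

Emit:
move_arm(motion="-1 -0.03 0.008 0 0;-1 -0.063 0.008 0.0115 0;-1 -0.063 0.008 0.0115 0;-1 -0.054 0.008 0.03 0;-1 -0.045 0.008 0.048 0;-1 -0.0355 0.008 0.066 0;-1 -0.042 0.008 0.072 0;-1 -0.049 0.008 0.078 0;-1 -0.045 0.008 0.084 0;-1 -0.045 0.008 0.084 0")

```text
time: 6.55
position: [0.5448, 0.0198, 0.1917]
tool_rot: [1.0, 0.001, 0.0, 0.0]
ft_force: [-1.4, -0.0, 2.5]
grip_width: 0.0315
grip_force: 14.1
```

```bash
python3 g.py .5438 .0195 .1898 0; cat > fl.py <<'E'
from shot import *
from m import plane
def fl(f,C,cam='wrist',w=.05):
    p,W=shot(cam,f);C=np.array(C)
    n=np.array([-.53,0,.848]);D=np.nan_to_num(W-C,nan=9);h=D@n;r=np.linalg.norm(D-h[...,None]*n,axis=-1)
    c=p.astype(int);q=(h>-.005)&(h<.045)&(r<w)&(r>.022)&(c[...,0]>c[...,2]*1.35)
    c,nn,Q=plane(W[q]);print(cam,len(Q),'c',c.round(4),'n',nn.round(3),'tilt',np.degrees(np.arcsin(-nn[0])).round(1),'flange top above rim at axis mm',(1000*((c-C)@nn)/(n@nn)).round(1))
    u=np.array([.848,0,.53]);a=(Q-C)@u;print(' u',a.min().round(3),a.max().round(3),'y',Q[:,1].min().round(3),Q[:,1].max().round(3))
E
python3 -c "
from fl import *
fl('w4',[.568,.0195,.162])"
```

```text
pos [0.5448 0.0198 0.1917] head 0.09 tilt [ 0.001 -0.    -1.   ] F [-1.4 -0.   2.5] w 0.0315 g 14.1 t 6.55
rows [-0.005  0.002  0.009] turn 0.0005
wrist 10691 c [0.5734 0.0197 0.1908] n [-0.382  0.001  0.924] tilt 22.5 flange top above rim at axis mm 24.9
 u -0.03 0.046 y -0.03 0.069
```

Emit:
move_arm(motion="-1 -0.008 0 -0.0125 0;-1 0.0215 0 -0.031 0;-1 0.0215 0 -0.031 0;-1 0.028 0 -0.02 0;-1 0.036 0 -0.008 0;-1 0.036 0 -0.008 0;-1 0.022 0 0.002 0;-1 0.008 0 0.012 0;-1 -0.004 0 0.018 0;-1 -0.014 0 0.024 0;-1 -0.014 0 0.024 0")

```text
time: 7.52
position: [0.5458, 0.0195, 0.189]
tool_rot: [1.0, 0.0, 0.006, 0.0]
ft_force: [3.5, 1.5, 8.0]
grip_width: 0.0313
grip_force: 14.7
```

```bash
python3 g.py .5438 .0195 .1898 0; python3 -c "
from fl import *
fl('w5',[.568,.0195,.162])"
```

```text
pos [0.5458 0.0195 0.189 ] head 0.06 tilt [ 0.011 -0.001 -1.   ] F [3.5 1.5 8. ] w 0.0313 g 14.7 t 7.5167
rows [-0.01   0.    -0.004] turn 0.0003
wrist 10748 c [0.5749 0.0195 0.1904] n [-0.448  0.     0.894] tilt 26.6 flange top above rim at axis mm 22.4
 u -0.031 0.048 y -0.03 0.069
```

Emit:
move_arm(motion="-1 -0.01 0 0.006 0;-1 -0.021 0 0.013 0;-1 -0.03 0 0.018 0;-1 -0.03 0 0.018 0")

```text
time: 7.9
position: [0.5441, 0.0194, 0.1885]
tool_rot: [1.0, 0.0, 0.011, 0.001]
ft_force: [5.2, 2.6, 19.3]
grip_width: 0.0314
grip_force: 16.3
```

```bash
python3 g.py .5438 .0195 .1898 0; python3 -c "
from fl import *
fl('w6',[.568,.0195,.162])"
```

```text
pos [0.5441 0.0194 0.1885] head 0.03 tilt [ 0.022 -0.001 -1.   ] F [ 5.2  2.6 19.3] w 0.0314 g 16.3 t 7.9
rows [-0.001 -0.001 -0.007] turn 0.0002
wrist 10801 c [0.5738 0.0194 0.1913] n [-0.47  -0.001  0.883] tilt 28.0 flange top above rim at axis mm 23.2
 u -0.032 0.047 y -0.03 0.069
```

Emit:
move_arm(motion="0 0 0 -0.01 0;0 0 0 -0.01 0;0 0 0 -0.01 0;0 0 0 -0.01 0;0 0 0 -0.1 0;-1 0 0 -0.28 0;-1 0 0 -0.28 0;-1 0 0 -0.28 0;-1 0 0 -0.28 0;-1 0 0 -0.28 0;-1 0 0 -0.28 0;-1 0 0 -0.28 0")

```text
time: 8.95
position: [0.5349, 0.02, 0.2377]
tool_rot: [1.0, 0.001, -0.001, -0.0]
ft_force: [-0.0, -0.7, -1.3]
grip_width: 0.0056
grip_force: 0.0
```

```bash
python3 -c "
from fl import *
fl('w7',[.568,.0195,.162])"; python3 g.py .5362 .0195 .21
```

```text
wrist 9331 c [0.5676 0.0194 0.1881] n [-0.464  0.027  0.885] tilt 27.7 flange top above rim at axis mm 23.3
 u -0.047 0.05 y -0.03 0.069
pos [0.5351 0.0199 0.2379] head 0.09 tilt [-0.002  0.    -1.   ] F [ 0.2 -0.5  0.9] w 0.0031 g 0.0 t 9.0
rows [0.006 0.002 0.139] turn None
```

View pics/w7.png

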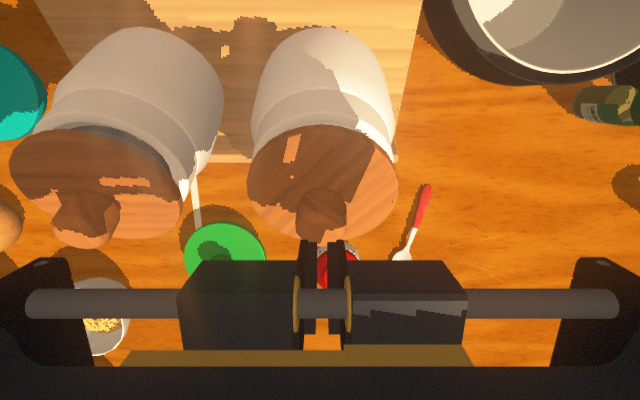

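Emit:
move_arm(motion="-1 -0.07 0.002 0.06 0;-1 -0.07 0.002 0.08 0;-1 -0.07 0.002 0.08 0;-1 -0.056 0.002 0.1 0;-1 -0.045 0.002 0.118 0;-1 -0.034 0.002 0.136 0;-1 -0.022 0.002 0.154 0;-1 -0.011 0.002 0.172 0;-1 -0.005 0.002 0.182 0;-1 -0.005 0.002 0.182 0")

```text
time: 9.83
position: [0.5343, 0.0194, 0.2043]
tool_rot: [1.0, 0.001, -0.001, 0.0]
ft_force: [-6.2, -1.2, 15.2]
grip_width: 0.0003
grip_force: 8.3
```

```bash
python3 -c "
from fl import *
fl('w8',[.568,.0195,.162])"; python3 g.py .5328 .0195 .2035
```

```text
wrist 11190 c [0.5755 0.0195 0.1775] n [-0.529 -0.001  0.849] tilt 31.9 flange top above rim at axis mm 9.2
 u -0.045 0.05 y -0.03 0.069
pos [0.5342 0.0194 0.2043] head 0.13 tilt [-0.001 -0.001 -1.   ] F [-6.5 -0.1 15.3] w 0.0003 g 8.1 t 9.8833
rows [-0.007 -0.001  0.004] turn None
```

Emit:
move_arm(motion="-1 0.008 0 0.0125 0;-1 0.012 0 0.019 0;-1 0.012 0 0.019 0;-1 -0.02 0 -0.03 0;-1 -0.053 0 -0.18 0;-1 -0.053 -0.2 -0.18 0;-1 -0.053 -0.4 -0.18 0;-1 -0.053 -0.6 -0.18 0;-1 -0.053 -0.74 -0.18 0;-1 -0.053 -0.74 -0.18 0;-1 -0.053 -0.74 -0.18 0;-1 -0.053 -0.74 -0.18 0")

```text
time: 10.88
position: [0.5238, 0.1671, 0.238]
tool_rot: [1.0, 0.001, -0.0, 0.0]
ft_force: [-0.0, -0.5, 0.2]
grip_width: 0.0004
grip_force: 0.0
```

```bash
python3 -c "
from fl import *
fl('w9',[.5685,.1675,.162])"; python3 g.py .5225 .1675 .223 0
```

```text
wrist 9441 c [0.5669 0.1676 0.1897] n [-0.531 -0.001  0.847] tilt 32.1 flange top above rim at axis mm 24.3
 u -0.047 0.05 y 0.118 0.217
pos [0.5239 0.1666 0.2381] head 0.06 tilt [-0.001 -0.001 -1.   ] F [-0.3 -0.1 -0.4] w 0.0004 g 0.0 t 10.9333
rows [-0.007 -0.005  0.075] turn 0.0003
```

Emit:
move_arm(motion="-1 0.008 -0.004 0.07 0;-1 0.0135 -0.004 0.08 0;-1 0.0135 -0.004 0.08 0;-1 0.025 -0.004 0.099 0;-1 0.037 -0.004 0.118 0;-1 0.049 -0.004 0.137 0;-1 0.061 -0.004 0.157 0;-1 0.069 -0.004 0.17 0;-1 0.076 -0.004 0.181 0;-1 0.076 -0.004 0.181 0")

```text
time: 11.77
position: [0.5374, 0.1681, 0.206]
tool_rot: [1.0, 0.001, -0.001, 0.0]
ft_force: [-10.7, -1.4, 26.1]
grip_width: 0.0006
grip_force: 13.6
```

```bash
python3 -c "
from fl import *
fl('w10',[.5687,.1675,.1636])"; python3 g.py .5361 .1675 .2067
```

```text
wrist 10596 c [0.5759 0.1676 0.1777] n [-0.528 -0.001  0.849] tilt 31.9 flange top above rim at axis mm 8.2
 u -0.045 0.049 y 0.118 0.217
pos [0.5374 0.1681 0.206 ] head 0.13 tilt [-0.002 -0.001 -1.   ] F [-10.1  -2.9  24.6] w 0.0004 g 13.4 t 11.8167
rows [-0.006  0.003 -0.004] turn None
```

Both read home. I'll retract and check both lids unloaded.

Emit:
move_arm(motion="-1 -0.03 0 -0.05 0;-1 -0.08 0 -0.2 0;-1 -0.3 0.2 -0.4 0;-1 -0.45 0.37 -0.5 0;-1 -0.45 0.37 -0.5 0;-1 -0.45 0.37 -0.5 0;-1 -0.45 0.37 -0.5 0;-1 -0.45 0.37 -0.5 0")

```text
time: 12.48
position: [0.4496, 0.0941, 0.3023]
tool_rot: [1.0, 0.001, 0.001, -0.0]
ft_force: [0.2, -0.1, 0.1]
grip_width: 0.0003
grip_force: 0.0
```

```bash
python3 -c "
from fl import *
fl('w11',[.568,.0195,.162]);fl('w12',[.5687,.1675,.1636])"; python3 g.py .5361 .1675 .2067
```

```text
wrist 8435 c [0.5678 0.0208 0.1727] n [-0.529 -0.     0.848] tilt 32.0 flange top above rim at axis mm 9.2
 u -0.05 0.043 y -0.03 0.069
wrist 8305 c [0.5681 0.1663 0.173 ] n [-0.529 -0.001  0.849] tilt 31.9 flange top above rim at axis mm 8.3
 u -0.05 0.041 y 0.118 0.217
pos [0.4496 0.0945 0.3015] head 0.12 tilt [-0.001  0.    -1.   ] F [ 0.5 -0.1 -0.7] w 0.0007 g 0.0 t 12.5833
rows [ 0.433 -0.364  0.474] turn None
```

View pics/w12.png

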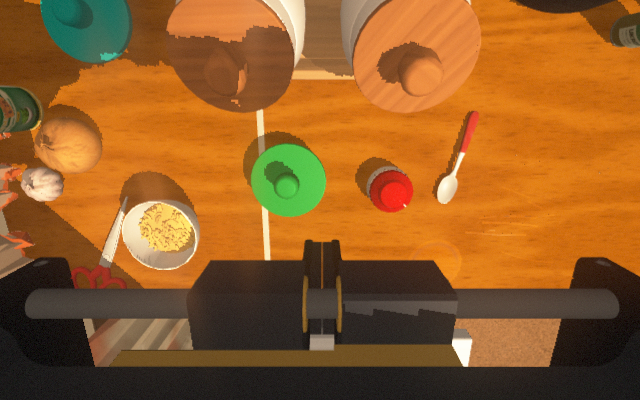

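The picture shows both lids seated flush on their jars (at pixels (235,60) and (415,55)), with the bystanders where they were. Both flanges measure 9 ± 1 mm above the rim at a 32° tilt, so I'm handing in.

```bash
python3 -c "
from rig import robot
print(robot.hand_in())"
```

```text
the job is handed in; nothing more can be done
None
```

Both jars are shut: each lid is pressed home and measures flush on its rim at 32°, the arm is clear, the bystanders in the final view are where they stood, and the job was handed in at about 12.6 s of the 51 s limit.

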